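# Tip the check-weighed order from the scale pan into the shipping carton

### The job

The three white product cartons in the tip-up pan of the bench scale have been check-weighed and are ready to pack. Slide the empty shipping carton along the bench up against the scale, so that the lip of the pan reaches over its open top, then raise the pan by its rear handle to tip all three products down into the carton, and lower the pan back onto the scale without letting it slam. Leave the other things on the bench where they are.

Things in the scene. Friction and masses are not known exactly. Their poses are not given: they have to be found in the camera images.
- scale: bench scale, fixed: grey housing 240 mm (its x) by 220 mm (its y), 62 mm high, with a display console on its -x side (to x = -181 mm). Origin: centre of the housing's underside, on the bench; z up. Its front is the face at y = -110 mm, below the pan's lip: the shipping carton belongs against it. The pan's handle is on the opposite (+y) side
- pan (a joint): tip-up steel pan, hinged along the scale's x axis through point pan_hinge, in rad: 0 = level on the scale, grows as the handle end rises, stop at 1.05. Falls back under its own weight (about 4 to 6 N at the handle to lift). Products begin to slide at about 0.45 to 0.65; 0.9 to 1.0 clears the pan. Let go with the handle more than about 25 mm above its lowest place, it slams
- pan_hinge (a point): fixed point on the pan's hinge axis, in the middle of its width: 105 mm in front of the scale's origin (scale y = -105 mm), 130 mm above the bench. The pan is 222 mm wide; its floor (top 137 mm above the bench when level) runs from the lip 40 mm in front of the hinge to 165 mm behind it; side and rear walls 36 mm high, 4 mm thick, lip end open
- pan_handle (a point): middle of the pan's rear handle: round dark steel bar 12 mm thick, 110 mm long, parallel to the scale's x axis, 207 mm behind the hinge axis and 30 mm above it when level (160 mm above the bench). Gap of 36 mm between bar and rear wall, whose top is 13 mm above the bar's axis; nothing behind the bar. Can be pinched from above and turns in the grip as the pan tips
- pan_lip (a point): middle of the pan's lip edge (floor's top face), 40 mm in front of the hinge axis and 7 mm above it when level; always stays above the rim of the shipping carton
- carton: empty brown shipping carton, loose on the bench, open on top, no flaps: 300 mm (its x) by 230 mm (its y) by 90 mm high, walls and bottom 5 mm, about 0.35 kg, slides at about 2 N. Origin: centre of its underside; z up. Its +y side faces the scale, some 50 to 100 mm off at first; pushed home, its origin lies 225 mm in front of the scale's origin (scale y = -225 mm)
- serum1: plain white paperboard product carton with a pink band round one end, 36 by 110 by 36 mm, about 90 g (its y is its length); it lies loose in the pan at the start with its long side roughly along the scale's y. Origin: centre of its underside as it lies at the start (pan floor)
- serum1_center (a point): centre of serum1
- serum2: plain white paperboard product carton with a pink band round one end, 36 by 110 by 36 mm, about 90 g (its y is its length); it lies loose in the pan at the start with its long side roughly along the scale's y. Origin: centre of its underside as it lies at the start (pan floor)
- serum2_center (a point): centre of serum2
- cream: plain white paperboard product carton with a pink band round one end, 60 by 60 by 50 mm high, about 120 g; it lies loose in the pan at the start with its long side roughly along the scale's y. Origin: centre of its underside as it lies at the start (pan floor)
- cream_center (a point): centre of cream
- tape_dispenser: bystander: black desk tape dispenser with a roll of brown tape, 160 mm (x) by 62 mm (y) by 101 mm high. Origin: centre of its underside
- serum_bottle: bystander: upright pale pink bottle with a brass cap, 42 mm diameter, 116 mm high. Origin: centre of its underside
- scanner: bystander: hand-held code reader lying on its side, about 60 by 185 mm (its y) and 32 mm high. Origin: on the bench, near its middle
Mind the look-alikes: they are no part of the job. Leave any black, blue or brown look-alike of the cream alone.

How it is judged:
On the way, in this order (a step that is already met when the one before it is completed fails the run):
1. the carton stands up against the scale (within 25 mm), the pan's lip over its open top (y of carton in the frame of scale above -0.25 m and x of carton in the frame of scale between -0.045 and 0.045 m and angle between carton's own z axis and vertical below 0.1 rad), for 0.2 s.
2. the pan is being tipped (over 0.2 rad) (value of joint pan above 0.2 rad).
3. all three products are in the carton (x of serum1_center in the frame of carton between -0.145 and 0.145 m and y of serum1_center in the frame of carton between -0.11 and 0.11 m and z of serum1_center in the frame of carton between 0 and 0.09 m and x of serum2_center in the frame of carton between -0.145 and 0.145 m and y of serum2_center in the frame of carton between -0.11 and 0.11 m and z of serum2_center in the frame of carton between 0 and 0.09 m and x of cream_center in the frame of carton between -0.145 and 0.145 m and y of cream_center in the frame of carton between -0.11 and 0.11 m and z of cream_center in the frame of carton between 0 and 0.09 m), for 0.2 s.
At the end, for the whole second after the job is handed in: The centres of all three products are inside the shipping carton, below its rim; the carton stands flat on the bench (tilt under 0.05 rad), products and carton are at rest (under 30 mm/s), and the pan is back down on the scale (under 0.05 rad) (all of step 3 and linear speed of each of serum1, serum2, cream, carton below 0.03 m/s and value of joint pan below 0.05 rad and angle between carton's own z axis and vertical below 0.05 rad and height (world z) of carton below 0.01 m); the robot touches nothing.
It fails at once if the pan slams down (falls faster than 4 rad/s) (velocity of joint pan below -4 rad/s).
It fails at once if the shipping carton is tipped by more than 0.35 rad (angle between carton's own z axis and vertical above 0.35 rad).
It fails at once if the tape dispenser is moved by more than 30 mm (distance of tape_dispenser from where it was at the start of the episode above 0.03 m).
It fails at once if the serum bottle is moved by more than 30 mm (distance of serum_bottle from where it was at the start of the episode above 0.03 m).
It fails at once if the scanner is moved by more than 30 mm (distance of scanner from where it was at the start of the episode above 0.03 m).
It also fails if it takes over 61 s, if anything falls off the work surface, if the arm or the gripper's body presses on something with over 40 N, if the wrist force passes 120 N, or if a joint passes its speed limit or range.

### The arm

A 6-joint arm with a two-finger parallel gripper is mounted at the origin on the work surface. World frame = base frame: x ahead of the robot, y to its left, z up, the work surface at z = 0. Lengths are in m, angles in rad, forces in N, time in s.
With the tool pointing down it reaches from about 0.35 to 0.925 m from the base axis. Payload 6.4 kg.
Tool frame: the origin (TCP) lies midway between the tips of the shut fingers; the grasp point (between the pads) lies behind it (manip.pinch_z is the z of the grasp point in the tool frame, in m); z points along the fingers, y is the line along which they close (so a half turn about z gives the same grasp; the last joint's range is limited). The gripper opens to 94 mm and grips with 3 to 60 N. Pads are 16 mm wide; open, the fingers measure 119 mm over their backs; the gripper's body (75 mm by 177 mm) begins 78 mm behind the grasp point.
Start: joints at [-1.382, 0.245, 1.558, -0, 1.339, -0.174], TCP at [0.231, -0.608, 0.166] pointing down, gripper open.
Joint ranges: [-3.13, 3.13], [-1.02, 2.26], [0.13, 2.54], [-0.95, 4.09], [0.21, 2.88], [-2.74, 2.74]. Speed limits (rad/s): [2.57, 2.57, 3.14, 3.14, 3.14, 3.14].

### API

Orientations are given as a unit quaternion [w, x, y, z].
In Python, from cell import manip gives the robot as it stands.
- The arm moves only by the tool step_arm, never from a script. Its argument "motion" is a list of rows, each a list of 3 entries, a list of its own where there are three numbers: the shift along the tool's x, y, z normalised to -1 to 1, where 1 is 0.02 m, then the turn about the tool's z normalised to -1 to 1, where 1 is 0.15 rad, then the opening, from 0 (shut) to 1 (fully open). In form: [[[x, y, z], roll, jaw], ...]. A call has 1 to 8 rows; each row shifts and turns the commanded pose from where the row before left it, along the tool's axes as they then stand; what a row does not reach is not made up. A row lasts 1/8 s, in which the tool goes at most 62.5 mm and 10.7 degrees, less where a joint would pass 70% of its speed; a pose out of reach is approached as far as the arm can. A call with a number of a shift or a turn outside -1 to 1 is refused whole. A call with a gripper value outside its range is refused whole. The fingers move at their own pace and stop on an object; "newtons" is the grip in N (left out, the last holds). Time passes only in rows, so rows that do not move let the fingers close. It gives the time, the measured TCP pose, the force, the opening and the grip force at its end, in the units of the state.
- manip.get_obs(): the state, without advancing time (a new reading comes with each control period).
- manip.camera(name): name is "scene" or "top"; returns a dict with "frame" (420x560x3 uint8, red, green, blue), "camera_matrix" (3x3 intrinsics, pixels), "position" and "rotation" of the camera in the world. Camera axes: x right, y up, looking along -z (the intrinsics and any distortion apply to the point x, -y, -z); pixel columns grow to the right and rows downward; lengths in m; the calibration is good to about 2 mm. A picture is of the moment at which its call begins. There is no depth.
- manip.sign_off(): hands the job in; it is judged then, once.
The state is a dict: "time_s": time; "qpos": joint angles; "dq": joint speeds; "joint_torque": joint torques, N m; "position": TCP position; "ee_rot": TCP orientation; "wrist_force": force on the tool from outside, world axes, zero at the start; "moment": the same for the moment, N m; "opening": finger opening in m; "grasp_force": force on a finger pad.
Only numpy, scipy, OpenCV 4.12 (cv2) and the standard library are available. Lean on these libraries where they do the work, as an engineer would, in place of code of your own. Each camera call takes 0.05 s, during which the arm holds its last target. There are 200 camera calls.

## Working session

There is one attempt and no reset: what is moved stays moved. The work goes in short steps, Python scripts to look and compute and a tool call to move; the robot and the scene stay as the last step left them, time stands still between calls to the robot, and variables do not carry over. Pictures are saved under pics/ and viewed, at most 10 in all, crops included, and the job is handed in when it is done.

Besides the shell and the picture viewer there is one more tool, called after "Request:" by a JSON object that holds its "name" and its "arguments". step_arm: Moves the arm, as the interface text tells. Scaled input: -1 to 1 covers 0.02 m each way for a shift and 0.15 rad each way for a turn. Its arguments: {"type":"object","properties":{"motion":{"type":"array"},"newtons":{"type":"number"}},"required":["motion"]}

```bash
mkdir -p pics; cat > h.py <<'E'
import numpy as np, cv2
from cell import manip
def snap(n,f):
    c=manip.camera(n); cv2.imwrite(f,c["frame"][:,:,::-1]); np.savez('cam_'+n,K=c["camera_matrix"],p=c["position"],R=np.array(c["rotation"])); return c
def ray(n,u,v,z):
    d=np.load('cam_'+n+'.npz'); R=d['R']
    x=np.linalg.solve(d['K'],[u,v,1.]); w=R@np.array([x[0],-x[1],-x[2]]); p=d['p']
    return p+w*(z-p[2])/w[2]
E
python3 - <<'E'
from h import *
for n in("scene","top"):
    c=snap(n,f'pics/{n}0.png'); print({k:(v if k!='frame' else 0) for k,v in c.items()})
o=manip.get_obs(); print(o, manip.pinch_z)
E
```

```text
{'frame': 0, 'camera_matrix': array([[535.71428865,   0.        , 287.75068855],
       [  0.        , 535.71428865, 200.77781234],
       [  0.        ,   0.        ,   1.        ]]), 'position': array([ 1.12241782, -0.16691915,  1.00652226]), 'rotation': array([0.82847358, 0.27218439, 0.15967498, 0.46265655])}
{'frame': 0, 'camera_matrix': array([[539.01083402,   0.        , 284.69737924],
       [  0.        , 539.01083402, 210.46576289],
       [  0.        ,   0.        ,   1.        ]]), 'position': array([0.29151784, 0.14133421, 1.45473364]), 'rotation': array([ 0.71059266,  0.07230265, -0.05907973, -0.69738081])}
{'time_s': 0.1, 'qpos': array([-1.38210061e+00,  2.45759027e-01,  1.55888021e+00, -1.62608873e-05,
        1.33867210e+00, -1.74136046e-01]), 'dq': array([-0.00020915, -0.00014695, -0.00404541, -0.00021803, -0.00188902,
       -0.0006533 ]), 'joint_torque': array([-5.78102590e-04, -4.16915953e+01, -3.15525627e+01,  6.86196517e-02,
        3.10032698e-02, -5.16250236e-05]), 'position': array([ 0.23056445, -0.60709128,  0.16475253]), 'ee_rot': array([-8.59264524e-04,  9.83588520e-01,  1.80424181e-01, -1.41664002e-05]), 'wrist_force': array([ 0.29766328,  0.31511159, -0.07649758]), 'moment': array([0.00808645, 0.0169572 , 0.0054916 ]), 'grasp_force': 0.0, 'opening': 0.09400198534266109} -0.0188
```

View pics/top0.png

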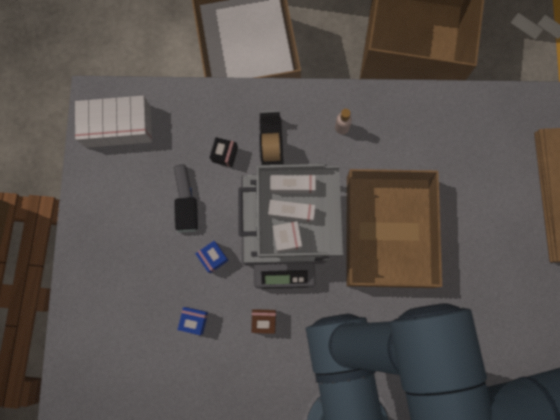

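View pics/scene0.png

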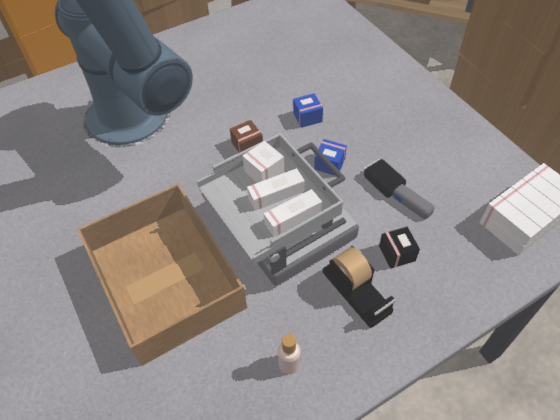

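Top: the scale's pan is near (300,212), handle left at col ~247, lip right at ~342; the carton is centred near (394,230). Scene agrees. Next, an enlarged crop.

```bash
sed -i "s/R=d\['R'\]/R=Rotation.from_quat(d['R'],scalar_first=True).as_matrix()/; 1a from scipy.spatial.transform import Rotation" h.py
python3 - <<'E'
from h import *
i=cv2.imread('pics/top0.png')[150:305,230:450]
i=cv2.convertScaleAbs(cv2.resize(i,None,fx=3.6,fy=3.6,interpolation=cv2.INTER_CUBIC),alpha=1.6)
cv2.imwrite('pics/crop0.png',i); print(i.shape)
print(Rotation.from_quat(manip.get_obs()['ee_rot'],scalar_first=True).as_matrix().round(3))
E
```

```text
(558, 792, 3)
[[ 0.935  0.355 -0.   ]
 [ 0.355 -0.935  0.002]
 [ 0.    -0.002 -1.   ]]
```

View pics/crop0.png

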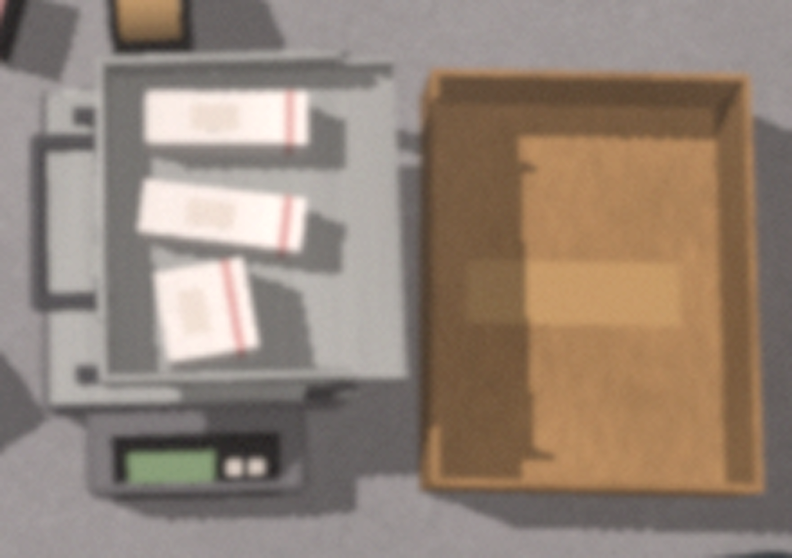

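Crop: handle bar runs from about (40,138) to (38,305); lip edge corners (395,68) and (406,378); carton rim corners (430,72), (750,75), (764,490), (422,490).

```bash
python3 - <<'E'
from h import *
def P(n,x,y,z):
    p=ray('top',230+(x+.5)/3.6-.5,150+(y+.5)/3.6-.5,z); print(n,p.round(4)); return p
for n,x,y,z in [('hA',40,138,.16),('hB',38,305,.16),('lipA',395,68,.137),('lipB',406,378,.137),('rearA',103,63,.173),('rearB',103,380,.173),('cTL',430,72,.09),('cTR',750,75,.09),('cBR',764,490,.09),('cBL',422,490,.09)]: P(n,x,y,z)
E
```

```text
hA [0.5896 0.2777 0.16  ]
hB [0.4742 0.275  0.16  ]
lipA [0.6493 0.033  0.137 ]
lipB [0.4319 0.0252 0.137 ]
rearA [0.6399 0.2351 0.173 ]
rearB [0.423  0.2287 0.173 ]
cTL [0.6594 0.0038 0.09  ]
cTR [ 0.6609 -0.2268  0.09  ]
cBR [ 0.3636 -0.227   0.09  ]
cBL [0.3589 0.0099 0.09  ]
```

Request:
{"name": "step_arm", "arguments": {"motion": [[[0,0,0],0.807,1],[[0,0,0],0.807,1],[[0,0,0],0.807,1],[[0.7,-0.95,0],0,1],[[0.7,-0.95,0],0,1],[[0.7,-0.95,0],0,1],[[0.7,-0.95,0],0,1],[[0.7,-0.95,0],0,1]]}}

```text
time_s: 1.1
position: [0.3019, -0.5112, 0.1659]
ee_rot: [0.0, 1.0, 0.0, 0.0]
wrist_force: [-0.1, -0.4, -0.1]
opening: 0.0942
grasp_force: 0.0
```

Request:
{"name": "step_arm", "arguments": {"motion": [[[0.7,-0.95,0],0,1],[[0.7,-0.95,0],0,1],[[0.7,-0.95,0],0,1],[[0.7,-0.95,0],0,1],[[0.7,-0.95,0],0,1],[[0.7,-0.95,0],0,1],[[0.7,-0.95,0],0,1],[[0.7,-0.95,0],0,0.7]]}}

```text
time_s: 2.1
position: [0.4135, -0.3595, 0.1658]
ee_rot: [0.0, 1.0, -0.0, 0.0]
wrist_force: [0.1, -0.4, 0.6]
opening: 0.0872
grasp_force: 0.0
```

Request:
{"name": "step_arm", "arguments": {"motion": [[[0.7,-0.95,0],0,0.7],[[0.7,-0.95,0],0,0.7],[[0.7,-0.95,0],0,0.7],[[0.7,-0.95,0],0,0.7],[[0.7,-0.95,0],0,0.7],[[0.7,-0.95,0],0,0.6],[[0.7,-0.95,0],0,0.6],[[0,0,0],0,0.6]]}}

```text
time_s: 3.1
position: [0.5114, -0.2263, 0.1657]
ee_rot: [-0.0, 1.0, 0.001, -0.0]
wrist_force: [-0.4, -0.3, -0.4]
opening: 0.0558
grasp_force: 0.0
```

Request:
{"name": "step_arm", "arguments": {"motion": [[[0,0,1],0,0.6],[[0,0,1],0,0.6],[[0,0,1],0,0.6],[[0,0,1],0,0.6],[[0,0,1],0,0.6],[[0,0,0.75],0,0.6],[[0,0,0],0,0.3],[[0,0,0],0,0.15]], "newtons": 40}}

```text
time_s: 4.1
position: [0.5112, -0.2282, 0.0512]
ee_rot: [0.0, 1.0, -0.0, 0.0]
wrist_force: [-1.0, -0.2, -0.5]
opening: 0.0402
grasp_force: 0.0
```

Request:
{"name": "step_arm", "arguments": {"motion": [[[0,0,0],0,0],[[0,0,0],0,0],[[0,0,0],0,0],[[0,0,0],0,0]], "newtons": 50}}

```text
time_s: 4.6
position: [0.5109, -0.2278, 0.0509]
ee_rot: [0.0, 1.0, -0.0, 0.0]
wrist_force: [0.2, -0.0, -0.4]
opening: 0.0016
grasp_force: 0.0
```

```bash
python3 - <<'E'
from h import *
snap('scene','pics/s1.png'); snap('top','pics/t1.png')
a=cv2.imread('pics/s1.png')[150:400,50:330]; b=cv2.imread('pics/t1.png')[130:330,220:480]
a=cv2.resize(a,(400,357));b=cv2.resize(b,(400,308)); b=cv2.copyMakeBorder(b,0,49,0,0,cv2.BORDER_CONSTANT)
cv2.imwrite('pics/m1.png',np.hstack([a,b]))
o=manip.get_obs();print(o['opening'],o['grasp_force'])
E
```

```text
0.00016076731245053964 0.0
```

View pics/m1.png

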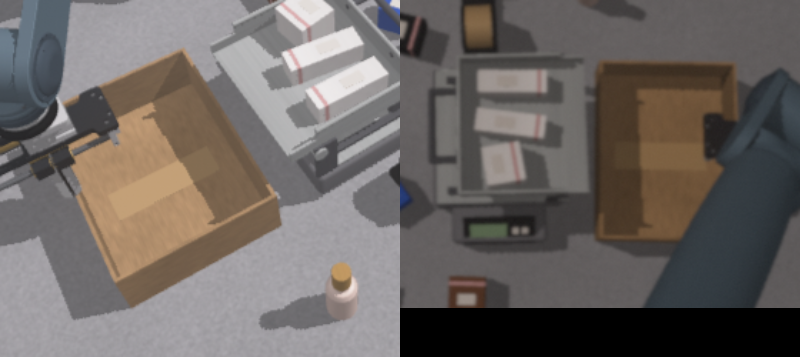

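The left half shows the gripper at the carton's -y wall, but the fingers are fully shut, so the wall was missed. I'll check where the TCP projects.

```bash
python3 - <<'E'
from h import *
def proj(n,P):
    d=np.load('cam_'+n+'.npz'); R=Rotation.from_quat(d['R'],scalar_first=True).as_matrix()
    q=R.T@(np.array(P)-d['p']); q=d['K']@[q[0],-q[1],-q[2]]; return q[:2]/q[2]
o=manip.get_obs(); print(o['position'],proj('scene',o['position']),proj('top',o['position']))
a=cv2.imread('pics/s1.png')
for p,c in [(o['position'],(0,0,255)),([.511,-.227,.09],(0,255,0)),([.6609,-.2268,.09],(255,0,0)),([.3636,-.227,.09],(255,0,0)),([.3589,.0099,.09],(255,0,0)),([.6594,.0038,.09],(255,0,0))]:
    u=proj('scene',p); cv2.circle(a,tuple(int(round(t)) for t in u),2,c,-1)
cv2.imwrite('pics/m2.png',cv2.resize(a[180:380,60:260],(600,600),interpolation=cv2.INTER_CUBIC))
E
```

```text
[ 0.51084495 -0.22779112  0.05081533] [107.09947571 292.69625821] [436.25735785 229.80139884]
```

View pics/m2.png

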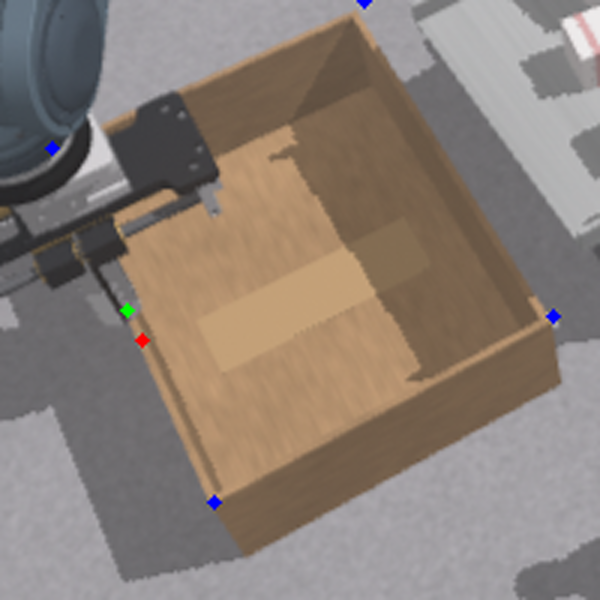

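The shut fingers end at (142,340), hidden behind the -y wall, so they appear to be outside it. I'll check whether the carton moved.

```bash
python3 - <<'E'
from h import *
a,b=[cv2.cvtColor(cv2.imread(f'pics/{f}.png'),cv2.COLOR_BGR2GRAY).astype(np.float32) for f in('top0','t1')]
for n,(r0,r1,c0,c1) in dict(carton=(165,205,340,400),cartonBL=(255,292,340,400),scale=(165,280,250,330)).items():
    print(n,cv2.phaseCorrelate(a[r0:r1,c0:c1],b[r0:r1,c0:c1],cv2.createHanningWindow((c1-c0,r1-r0),cv2.CV_32F)))
# brown-edge profile along rows of right (-y) edge at several rows
for f in('top0','t1'):
    i=cv2.imread(f'pics/{f}.png').astype(int); 
    for r in (180,190,200): print(f,r,(i[r,425:452,2]-i[r,425:452,0]).tolist())
E
```

```text
carton ((-0.020486854000573373, 0.1474093975762898), 1.0162009449799856)
cartonBL ((-0.09966397867340149, 0.19707568182646185), 1.0468139266967773)
scale ((-0.07867876459273049, -0.007957593708404431), 0.8857013332843781)
top0 180 [33, 32, 30, 27, 23, 21, 25, 30, 33, 36, 36, 41, 40, 29, 15, 7, 4, 5, 4, 5, 5, 4, 5, 5, 4, 6, 5]
top0 190 [53, 53, 51, 49, 43, 36, 36, 36, 37, 37, 38, 41, 45, 40, 24, 9, 5, 5, 4, 5, 4, 4, 3, 3, 3, 4, 3]
top0 200 [54, 51, 52, 50, 44, 38, 36, 37, 35, 37, 37, 39, 46, 43, 29, 13, 6, 4, 3, 6, 5, 5, 4, 4, 4, 4, 4]
t1 180 [33, 31, 30, 28, 23, 22, 23, 30, 34, 36, 38, 41, 40, 30, 15, 7, 5, 5, 5, 5, 4, 4, 4, 4, 4, 4, 4]
t1 190 [54, 55, 53, 48, 42, 38, 35, 36, 36, 37, 37, 40, 44, 40, 24, 8, 4, 4, 4, 3, 3, 1, -3, -5, -7, -8, -9]
t1 200 [53, 52, 53, 49, 44, 38, 36, 36, 36, 36, 37, 39, 44, 44, 29, 13, 4, 3, 0, -3, -6, -8, -8, -9, -8, -10, -12]
```

Request:
{"name": "step_arm", "arguments": {"motion": [[[0,-0.5,0],0,0],[[0,-0.5,0],0,0],[[0,-0.5,0],0,0],[[0,0,0],0,0]]}}

```text
time_s: 5.2
position: [0.5108, -0.1968, 0.0507]
ee_rot: [-0.0, 1.0, 0.0, -0.0]
wrist_force: [0.0, -0.3, 0.5]
opening: 0.0006
grasp_force: 0.0
```

```bash
python3 - <<'E'
from h import *
snap('scene','pics/s2.png'); snap('top','pics/t2.png')
a,b=[cv2.cvtColor(cv2.imread(f'pics/{f}.png'),cv2.COLOR_BGR2GRAY).astype(np.float32) for f in('top0','t2')]
for n,(r0,r1,c0,c1) in dict(carton=(155,205,330,400),cartonBL=(250,299,330,400)).items():
    print(n,cv2.phaseCorrelate(a[r0:r1,c0:c1],b[r0:r1,c0:c1],cv2.createHanningWindow((c1-c0,r1-r0),cv2.CV_32F)))
a=cv2.imread('pics/s2.png')
cv2.imwrite('pics/m3.png',cv2.resize(a[200:320,60:220],(800,600),interpolation=cv2.INTER_CUBIC))
E
```

```text
carton ((0.10015325264715358, 0.26112574789601695), 0.9961933686998156)
cartonBL ((-0.01880418232490655, 0.013723857051964217), 0.9592871718936496)
```

View pics/m3.png

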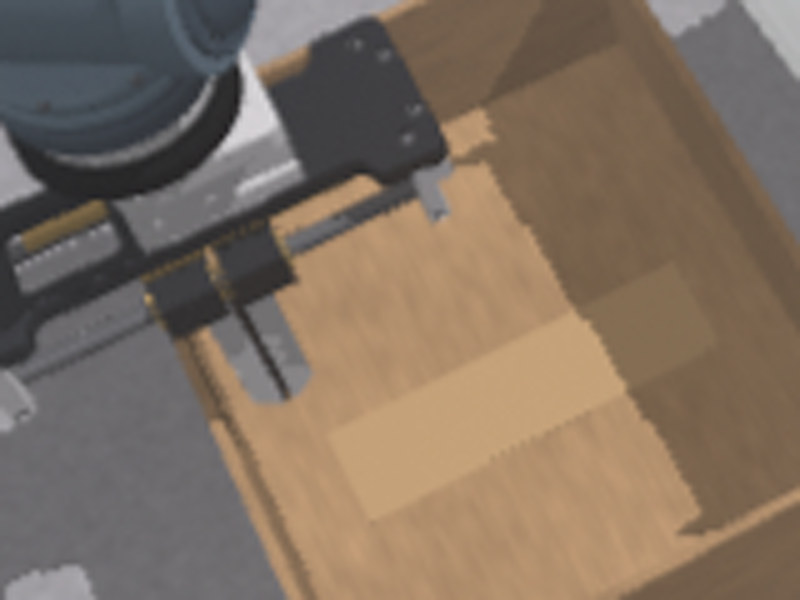

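The fingers (tip at crop (275,400)) are now inside the carton and the carton has not moved. I'll check whether the tip projects where the state says it is.

```bash
python3 - <<'E'
from h import *
def proj(n,P):
    d=np.load('cam_'+n+'.npz'); R=Rotation.from_quat(d['R'],scalar_first=True).as_matrix()
    q=R.T@(np.array(P)-d['p']); q=d['K']@[q[0],-q[1],-q[2]]; return q[:2]/q[2]
for z in (.05,.08,.1,.12): 
    u=proj('scene',[.5108,-.1968,z]); print(z,u,(u-[60,200])*5)
print('tip', *[ray('scene',60+275/5,200+395/5,z).round(3) for z in(.05,.09)])
print('corner rim TL,TR,BR,BL scene proj',*[proj('scene',p).round(1) for p in([.6594,.0038,.09],[.6609,-.2268,.09],[.3589,.0099,.09])])
print(proj('scene',[.5958,.2764,.16]))
for n in('scene','top'):
    d=np.load('cam_'+n+'.npz');print(n,d['p'],d['R'])
E
```

```text
0.05 [121.99798886 285.50420487] [309.98994431 427.52102433]
0.08 [118.00613451 278.27005355] [290.03067253 391.35026775]
0.1 [115.2417188  273.26030125] [276.20859399 366.30150626]
0.12 [112.39020849 268.09271366] [261.95104244 340.46356828]
tip [ 0.489 -0.204  0.05 ] [ 0.516 -0.202  0.09 ]
corner rim TL,TR,BR,BL scene proj [243.9 285.3] [130.6 347. ] [181.2 180.3]
[344.48230299 181.54633465]
scene [ 1.12241782 -0.16691915  1.00652226] [0.82847358 0.27218439 0.15967498 0.46265655]
top [0.29151784 0.14133421 1.45473364] [ 0.71059266  0.07230265 -0.05907973 -0.69738081]
```

```bash
python3 - <<'E'
from h import *
def rd(n,u,v):
    a=ray(n,u,v,0.3);b=ray(n,u,v,0.);d=b-a;return a,d/np.linalg.norm(d)
def tri(n,s,t):
    A=np.zeros((3,3));B=np.zeros(3);L=[rd('scene',*s),rd('top',*t)]
    for p,d in L: M=np.eye(3)-np.outer(d,d);A+=M;B+=M@p
    x=np.linalg.solve(A,B); print(n,x.round(4),'miss',np.round([np.linalg.norm((np.eye(3)-np.outer(d,d))@(x-p)) for p,d in L],4))
c=lambda x,y:(230+(x+.5)/3.6-.5,150+(y+.5)/3.6-.5)
tri('+x+y',(240,281.7),c(430,72)); tri('-x+y',(178.3,185),c(422,490)); tri('+x-y',(131,346.7),c(750,75))
# contrast-enhanced scene view of pan at start
i=cv2.imread('pics/scene0.png')[120:285,180:370]
cv2.imwrite('pics/m4.png',cv2.convertScaleAbs(cv2.resize(i,None,fx=3.6,fy=3.6,interpolation=cv2.INTER_CUBIC),alpha=1.2))
E
```

```text
+x+y [0.6554 0.002  0.1011] miss [0.0031 0.0031]
-x+y [0.3584 0.005  0.0771] miss [0.0039 0.0039]
+x-y [ 0.6608 -0.2263  0.0905] miss [0.0004 0.0004]
```

View pics/m4.png

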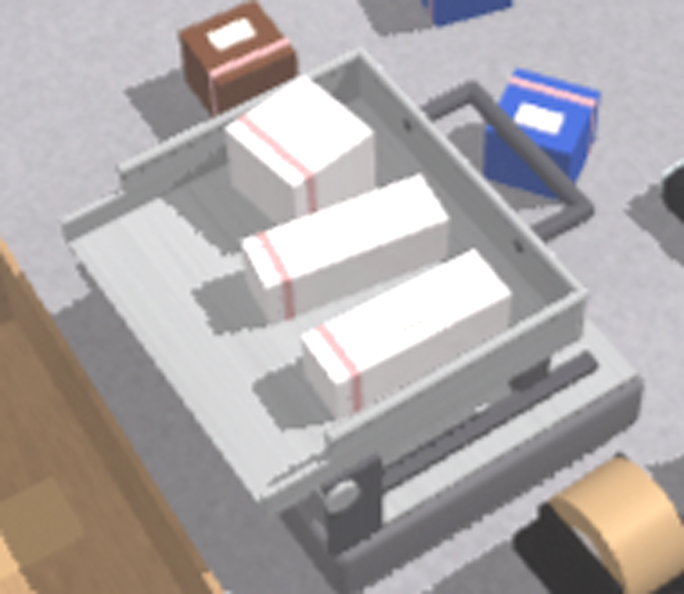

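Request:
{"name": "step_arm", "arguments": {"motion": [[[0,0,0.25],0,0],[[0,0,0.25],0,0],[[0,0,0.25],0,0],[[0,0,0.25],0,0],[[0,0,0.25],0,0],[[0,0,0.25],0,0],[[0,0,0],0,0]]}}

```text
time_s: 6.18
position: [0.5105, -0.1976, 0.0202]
ee_rot: [-0.0, 1.0, -0.0, -0.0]
wrist_force: [-0.3, 0.6, 0.5]
opening: 0.0003
grasp_force: 0.0
```

```bash
python3 - <<'E'
from h import *
snap('scene','pics/s3.png')
a=cv2.imread('pics/s3.png'); b=cv2.imread('pics/s2.png')
cv2.imwrite('pics/m5.png',cv2.resize(a[220:340,60:220],(800,600),interpolation=cv2.INTER_CUBIC))
print(manip.get_obs()['position'],manip.get_obs()['wrist_force'])
E
```

```text
[ 0.51072097 -0.19771587  0.02053301] [ 0.60624942  0.22797914 -0.66302555]
```

View pics/m5.png

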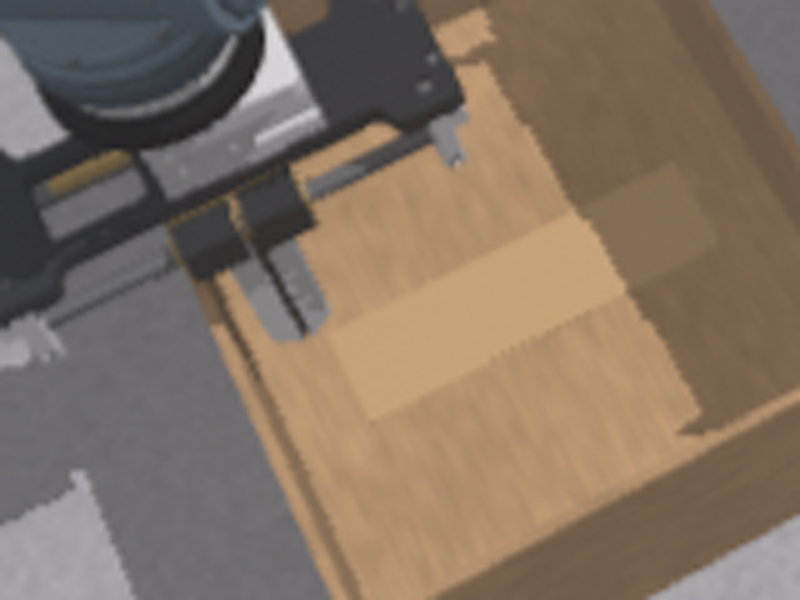

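The fingertip (297,337) looks about 30 mm higher than reported. I'll lower it gently to find the floor.

Request:
{"name": "step_arm", "arguments": {"motion": [[[0,0,0.15],0,0],[[0,0,0.15],0,0],[[0,0,0.15],0,0],[[0,0,0.1],0,0],[[0,0,0.1],0,0],[[0,0,0],0,0]]}}

```text
time_s: 6.98
position: [0.5107, -0.1977, 0.0076]
ee_rot: [-0.0, 1.0, -0.0, -0.0]
wrist_force: [-0.4, -0.2, 1.0]
opening: 0.0007
grasp_force: 0.0
```

Request:
{"name": "step_arm", "arguments": {"motion": [[[0,0,0.1],0,0],[[0,0,0.1],0,0],[[0,0,0],0,0]]}}

```text
time_s: 7.35
position: [0.5107, -0.1977, 0.0035]
ee_rot: [-0.0, 1.0, -0.0, -0.0]
wrist_force: [1.3, -0.1, 0.6]
opening: 0.0007
grasp_force: 0.0
```

Request:
{"name": "step_arm", "arguments": {"motion": [[[0,0,0.12],0,0],[[0,0,0.12],0,0],[[0,0,0.12],0,0],[[0,0,0.12],0,0],[[0,0,0],0,0]]}}

```text
time_s: 7.98
position: [0.5106, -0.1977, -0.0061]
ee_rot: [-0.0, 1.0, -0.0, -0.0]
wrist_force: [0.2, -0.5, -0.2]
opening: 0.0006
grasp_force: 0.0
```

Request:
{"name": "step_arm", "arguments": {"motion": [[[0,0,0.12],0,0],[[0,0,0.12],0,0],[[0,0,0.12],0,0],[[0,0,0],0,0]]}}

```text
time_s: 8.48
position: [0.5106, -0.1977, -0.0133]
ee_rot: [-0.0, 1.0, -0.0, -0.0]
wrist_force: [0.1, 0.4, 0.4]
opening: 0.0006
grasp_force: 0.0
```

Request:
{"name": "step_arm", "arguments": {"motion": [[[0,0,0.15],0,0],[[0,0,0.15],0,0],[[0,0,0.15],0,0],[[0,0,0.1],0,0],[[0,0,0.1],0,0],[[0,0,0],0,0]]}}

```text
time_s: 9.22
position: [0.5107, -0.1977, -0.0262]
ee_rot: [-0.0, 1.0, -0.0, -0.0]
wrist_force: [0.2, -0.1, 0.4]
opening: 0.0004
grasp_force: 0.0
```

Request:
{"name": "step_arm", "arguments": {"motion": [[[0,0,0.1],0,0],[[0,0,0.1],0,0],[[0,0,0.1],0,0],[[0,0,0],0,0]]}}

```text
time_s: 9.72
position: [0.5106, -0.1977, -0.0323]
ee_rot: [-0.0, 1.0, -0.0, -0.0]
wrist_force: [0.8, 0.4, 0.3]
opening: 0.0002
grasp_force: 0.0
```

Request:
{"name": "step_arm", "arguments": {"motion": [[[0,0,0.1],0,0],[[0,0,0.1],0,0],[[0,0,0],0,0]]}}

```text
time_s: 10.1
position: [0.511, -0.1979, -0.0345]
ee_rot: [-0.0, 1.0, -0.0, -0.0]
wrist_force: [-3.9, 2.0, 12.2]
opening: 0.0009
grasp_force: 6.2
```

Request:
{"name": "step_arm", "arguments": {"motion": [[[0,0,0.1],0,0],[[0,0,0.1],0,0],[[0,0,0],0,0]]}}

```text
time_s: 10.48
position: [0.5111, -0.1979, -0.0347]
ee_rot: [-0.001, 1.0, 0.0, -0.002]
wrist_force: [-17.0, 9.7, 41.7]
opening: 0.0007
grasp_force: 21.1
```

Floor (z = 0.005) contact comes at reported z = -0.034, so true z = reported + 0.04. I'll use that and regrip the wall.

Request:
{"name": "step_arm", "arguments": {"motion": [[[0,0,-1],0,0],[[0,0,-1],0,0],[[0,0,-1],0,0],[[0,0,-1],0,0],[[0,0,-1],0,0],[[0,0,-0.5],0,0],[[0,0.67,0],0,0.3],[[0,0.67,0],0,0.5]]}}

```text
time_s: 11.48
position: [0.5103, -0.2253, 0.0691]
ee_rot: [-0.0, 1.0, -0.0, -0.001]
wrist_force: [-0.9, -0.6, 0.8]
opening: 0.017
grasp_force: 0.0
```

Request:
{"name": "step_arm", "arguments": {"motion": [[[0,0,0],0,0.5],[[0,0,0],0,0.5],[[0,0,0],0,0.5],[[0,0,1],0,0.5],[[0,0,1],0,0.5],[[0,0,1],0,0.5],[[0,0,0],0,0],[[0,0,0],0,0]]}}

```text
time_s: 12.48
position: [0.5113, -0.2248, 0.0107]
ee_rot: [0.0, 1.0, -0.0, 0.0]
wrist_force: [0.2, -0.4, 0.0]
opening: 0.0304
grasp_force: 0.0
```

Request:
{"name": "step_arm", "arguments": {"motion": [[[0,0,0],0,0],[[0,0,0],0,0],[[0,0,0],0,0],[[0,0,0],0,0]], "newtons": 50}}

```text
time_s: 12.98
position: [0.5112, -0.2247, 0.0105]
ee_rot: [0.0, 1.0, -0.0, 0.0]
wrist_force: [-0.4, 0.9, 3.6]
opening: 0.0048
grasp_force: 50.0
```

Request:
{"name": "step_arm", "arguments": {"motion": [[[0.2,-0.2,0],0,0],[[0.3,-0.4,0],0,0],[[0.3,-0.4,0],0,0],[[0.3,-0.4,0],0,0],[[0.3,-0.4,0],0,0],[[0.3,-0.4,0],-0.1,0],[[0.1,-0.3,0],-0.1,0],[[0,0,0],0,0]]}}

```text
time_s: 13.98
position: [0.5481, -0.1738, 0.0105]
ee_rot: [-0.0, 1.0, 0.015, 0.001]
wrist_force: [3.3, 0.3, 4.6]
opening: 0.0047
grasp_force: 50.0
```

```bash
python3 - <<'E'
from h import *
snap('top','pics/t3.png')
i=cv2.imread('pics/t3.png')[150:305,230:450]
i=cv2.convertScaleAbs(cv2.resize(i,None,fx=3.6,fy=3.6,interpolation=cv2.INTER_CUBIC),alpha=1.6)
cv2.imwrite('pics/crop3.png',i)
E
```

```text
(no output)
```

View pics/crop3.png

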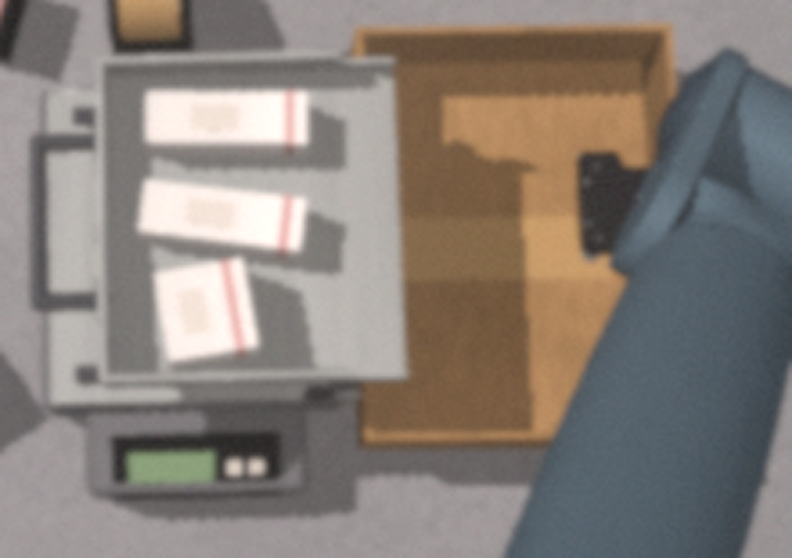

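The carton's rim now lies under the lip, spanning rows 30-440 around the pan's 60-378. It needs about 8 mm more.

Request:
{"name": "step_arm", "arguments": {"motion": [[[0,-0.2,0],0,0],[[0,-0.15,0],0,0],[[0,0,0],0,0]]}}

```text
time_s: 14.4
position: [0.547, -0.1681, 0.0105]
ee_rot: [0.0, 1.0, 0.015, 0.001]
wrist_force: [0.7, -3.3, 7.3]
opening: 0.0048
grasp_force: 50.0
```

Request:
{"name": "step_arm", "arguments": {"motion": [[[0,-0.12,0],0,0],[[0,0,0],0,0]]}}

```text
time_s: 14.65
position: [0.547, -0.1662, 0.0105]
ee_rot: [0.001, 1.0, 0.015, 0.001]
wrist_force: [1.7, -5.6, 5.8]
opening: 0.0044
grasp_force: 50.0
```

Request:
{"name": "step_arm", "arguments": {"motion": [[[0,0,0],0,0.4],[[0,0,0],0,0.4],[[0,0,0],0,0.4],[[0,0,0],0,0.4],[[0,0,-0.5],0,0.4],[[0,0,-1],0,0.4],[[0,0,-1],0,0.4],[[0,0,-1],0,0.4]]}}

```text
time_s: 15.65
position: [0.547, -0.1655, 0.0823]
ee_rot: [0.0, 1.0, 0.015, 0.001]
wrist_force: [0.5, -0.2, 0.5]
opening: 0.0375
grasp_force: 0.0
```

Request:
{"name": "step_arm", "arguments": {"motion": [[[0,0,-1],0,0.4],[[0,0,-1],0,0.4],[[0,0,-1],0,0.4],[[0,0,-1],0,0.4],[[0,0,-1],0,0.4],[[0,-1,-0.5],0,0.4],[[0,-1,0],0,0.4],[[0,-1,0],0,0.4]]}}

```text
time_s: 16.65
position: [0.544, -0.1031, 0.1891]
ee_rot: [-0.0, 1.0, 0.015, -0.001]
wrist_force: [0.2, -0.5, 0.6]
opening: 0.0379
grasp_force: 0.0
```

Request:
{"name": "step_arm", "arguments": {"motion": [[[0,-1,0],0,0.4],[[0,-1,0],0,0.4],[[0,-1,0],0,0.4],[[0,-1,0],0,0.4],[[0,-1,0],0,0.4],[[0,-1,0],0,0.4],[[0,-1,0],0,0.4],[[0,-1,0],0,0.4]]}}

```text
time_s: 17.65
position: [0.5399, 0.0561, 0.19]
ee_rot: [0.0, 1.0, 0.015, 0.0]
wrist_force: [0.4, 0.1, -0.5]
opening: 0.0374
grasp_force: 0.0
```

Request:
{"name": "step_arm", "arguments": {"motion": [[[0,-1,0],0,0.4],[[0,-1,0],0,0.4],[[0,-1,0],0,0.4],[[0,-1,0],0,0.4],[[0,-1,0],0,0.4],[[0,-1,0],0,0.4],[[0,-1,0],0,0.4],[[0,-1,0],0,0.4]]}}

```text
time_s: 18.65
position: [0.5352, 0.216, 0.1899]
ee_rot: [0.0, 1.0, 0.015, 0.0]
wrist_force: [0.1, 0.5, 0.2]
opening: 0.0377
grasp_force: 0.0
```

Request:
{"name": "step_arm", "arguments": {"motion": [[[0,-1,0],0,0.4],[[0,-1,0],0,0.4],[[0,-1,0],0,0.4],[[0,0,0],0,0.4]]}}

```text
time_s: 19.15
position: [0.5332, 0.2759, 0.1898]
ee_rot: [0.0, 1.0, 0.016, -0.0]
wrist_force: [-0.7, -0.4, -0.3]
opening: 0.0374
grasp_force: 0.0
```

```bash
python3 - <<'E'
from h import *
print(ray('scene',313.3,145.6,.16),ray('scene',343,178.3,.16))
print(ray('scene',180+258/3.6,120+500/3.6,.137),ray('scene',180+68/3.6,120+235/3.6,.137))
E
```

```text
[0.47979127 0.2766046  0.16      ] [0.58725983 0.27871462 0.16      ]
[0.64209323 0.03393328 0.137     ] [0.42972128 0.02662193 0.137     ]
```

Request:
{"name": "step_arm", "arguments": {"motion": [[[0,0,0.8],0,0.4],[[0,0,0.8],0,0.4],[[0,0,0.8],0,0.4],[[0,0,0.8],0,0.4],[[0,0,0.8],0,0.4],[[0,0,0.4],0,0.4],[[0,0,0],0,0.4]], "newtons": 12}}

```text
time_s: 20.02
position: [0.5331, 0.2745, 0.1012]
ee_rot: [0.0, 1.0, 0.015, -0.001]
wrist_force: [0.2, -0.2, -0.4]
opening: 0.0374
grasp_force: 0.0
```

Request:
{"name": "step_arm", "arguments": {"motion": [[[0,0,0],0,0],[[0,0,0],0,0],[[0,0,0],0,0],[[0,0,0],0,0]], "newtons": 12}}

```text
time_s: 20.52
position: [0.5338, 0.277, 0.1026]
ee_rot: [-0.002, 1.0, 0.015, 0.001]
wrist_force: [0.4, 6.3, -1.3]
opening: 0.0113
grasp_force: 12.0
```

Request:
{"name": "step_arm", "arguments": {"motion": [[[0,0.1,-0.513],0,0],[[0,0.1,-0.513],0,0],[[0,0.152,-0.5],0,0],[[0,0.152,-0.5],0,0],[[0,0.2,-0.483],0,0],[[0,0.2,-0.483],0,0],[[0,0.247,-0.46],0,0],[[0,0.247,-0.46],0,0]], "newtons": 25}}

```text
time_s: 21.52
position: [0.535, 0.2498, 0.1816]
ee_rot: [-0.003, 1.0, 0.015, 0.002]
wrist_force: [1.5, 8.5, -0.9]
opening: 0.011
grasp_force: 25.0
```

Request:
{"name": "step_arm", "arguments": {"motion": [[[0,0.293,-0.433],0,0],[[0,0.293,-0.433],0,0],[[0,0.334,-0.402],0,0],[[0,0.334,-0.402],0,0],[[0,0.373,-0.367],0,0],[[0,0.373,-0.367],0,0],[[0,0.407,-0.327],0,0],[[0,0.407,-0.327],0,0]]}}

```text
time_s: 22.52
position: [0.5377, 0.1941, 0.2453]
ee_rot: [-0.004, 1.0, 0.016, 0.004]
wrist_force: [0.9, 10.8, 7.6]
opening: 0.0115
grasp_force: 25.0
```

Request:
{"name": "step_arm", "arguments": {"motion": [[[0,0.438,-0.285],0,0],[[0,0.438,-0.285],0,0],[[0,0.323,-0.173],0,0],[[0,0.323,-0.173],0,0],[[0,0,0],0,0],[[0,0,0],0,0],[[0,0,0],0,0],[[0,0,0],0,0]]}}

```text
time_s: 23.52
position: [0.539, 0.1623, 0.2635]
ee_rot: [-0.002, 1.0, 0.015, 0.004]
wrist_force: [1.1, 6.1, 8.3]
opening: 0.0112
grasp_force: 25.0
```

```bash
python3 - <<'E'
from h import *
snap('scene','pics/s4.png'); snap('top','pics/t4.png')
a=cv2.imread('pics/s4.png')[130:380,40:380]; b=cv2.imread('pics/t4.png')[130:330,220:480]
a=cv2.resize(a,(400,294));b=cv2.resize(b,(400,294))
cv2.imwrite('pics/m6.png',np.hstack([a,b]))
E
```

```text
(no output)
```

View pics/m6.png

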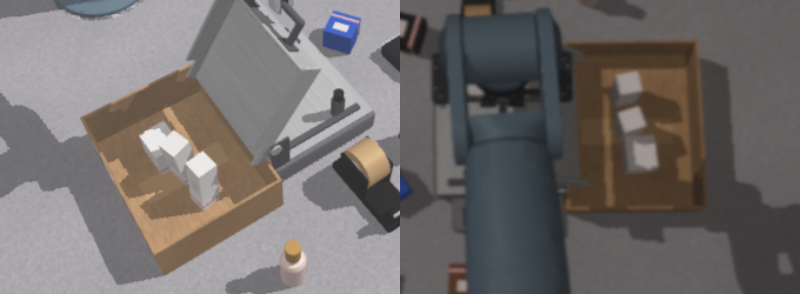

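All three products stand or lie in the carton: right half at (627,85), (632,120) and (643,155). Now lowering the pan along the same arc.

Request:
{"name": "step_arm", "arguments": {"motion": [[[0,-0.323,0.173],0,0],[[0,-0.323,0.173],0,0],[[0,-0.438,0.285],0,0],[[0,-0.438,0.285],0,0],[[0,-0.407,0.327],0,0],[[0,-0.407,0.327],0,0],[[0,-0.373,0.367],0,0],[[0,-0.373,0.367],0,0]]}}

```text
time_s: 24.62
position: [0.5361, 0.2239, 0.2157]
ee_rot: [-0.002, 1.0, 0.015, 0.002]
wrist_force: [0.2, 5.9, 4.5]
opening: 0.0106
grasp_force: 25.0
```

Request:
{"name": "step_arm", "arguments": {"motion": [[[0,-0.334,0.402],0,0],[[0,-0.334,0.402],0,0],[[0,-0.293,0.433],0,0],[[0,-0.293,0.433],0,0],[[0,-0.247,0.46],0,0],[[0,-0.247,0.46],0,0],[[0,-0.2,0.483],0,0],[[0,-0.2,0.483],0,0]]}}

```text
time_s: 25.62
position: [0.5341, 0.2665, 0.1431]
ee_rot: [-0.002, 1.0, 0.015, 0.001]
wrist_force: [0.8, 5.4, 0.3]
opening: 0.0111
grasp_force: 25.0
```

Request:
{"name": "step_arm", "arguments": {"motion": [[[0,-0.152,0.5],0,0],[[0,-0.152,0.5],0,0],[[0,-0.1,0.4],0,0],[[0,-0.06,0.3],0,0],[[0,-0.03,0.2],0,0],[[0,0,0.08],0,0],[[0,0,0],0,0],[[0,0,0],0,0]]}}

```text
time_s: 26.62
position: [0.5337, 0.2765, 0.1034]
ee_rot: [-0.002, 1.0, 0.015, 0.001]
wrist_force: [1.0, 7.2, -0.8]
opening: 0.0112
grasp_force: 25.0
```

Request:
{"name": "step_arm", "arguments": {"motion": [[[0,0,0],0,0.4],[[0,0,0],0,0.4],[[0,0,0],0,0.4],[[0,0,0],0,0.4],[[0,0,-0.5],0,0.4],[[0,0,-1],0,0.4],[[0,0,-1],0,0.4],[[0,0,-1],0,0.4]]}}

```text
time_s: 27.62
position: [0.534, 0.2746, 0.1753]
ee_rot: [-0.0, 1.0, 0.015, 0.001]
wrist_force: [0.2, -0.7, -0.2]
opening: 0.0375
grasp_force: 0.0
```

Request:
{"name": "step_arm", "arguments": {"motion": [[[0,0,-1],0,0.4],[[0,0,-1],0,0.4],[[0,0,0],0,0.4],[[0,0,0],0,0.4],[[0,0,0],0,0.4],[[0,0,0],0,0.4]]}}

```text
time_s: 28.38
position: [0.533, 0.2743, 0.212]
ee_rot: [0.0, 1.0, 0.015, -0.001]
wrist_force: [0.6, -0.9, 0.2]
opening: 0.0375
grasp_force: 0.0
```

```bash
python3 - <<'E'
from h import *
# compare pan region to start, and carton region to the tipped state, without viewing
snap('scene','pics/s5.png')
a,b,c=[cv2.imread(f'pics/{f}.png').astype(int) for f in('scene0','s5','s4')]
print('lip region diff',np.abs(a-b)[195:215,205:225].mean(), np.abs(a-c)[195:215,205:225].mean())
print('products diff',np.abs(b-c)[230:310,150:230].mean())
print('white px',(b[215:320,140:240].min(2)>150).sum(),(c[215:320,140:240].min(2)>150).sum())
o=manip.get_obs();print(o['wrist_force'],o['position'],o['time_s'])
E
```

```text
lip region diff 31.12 43.329166666666666
products diff 9.391770833333334
white px 1979 1621
[ 0.37409074 -0.35833371 -0.4682685 ] [0.53311455 0.27432288 0.21218724] 28.425
```

```bash
python3 -c "
from cell import manip; print(manip.sign_off())"
```

```text
the job is handed in; nothing more can be done
None
```

I handed the job in at 28.4 s: the carton is against the scale, all three products were seen in it, and the pan handle was lowered gently to within 1 mm of its start height and released; I didn't view a final picture, and sign-off returned no verdict.

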